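# Feel out the release notch in a load-cell fixture

### The job

The load cell's clamping fixture is locked; its release key lies down in a notch somewhere along the dark steel bar on the side of the fixture nearest the robot. Touch the top of the bar with closed fingertips near one of its ends, sweep them lightly along it until you find the notch, then press the key inside fully down so that the jaws open, and move clear. Grasp nothing, do not force anything, and leave the load cell and everything else standing where they are.

Things in the scene. Friction and masses are not known exactly. Their poses are not given: they have to be found in the camera images.
- fixture: clamping fixture, fixed to the table: aluminium plate 160 (x) x 370 (y) x 20 mm; origin at its underside centre, x away from the robot, z up. A dark steel bar runs parallel to y along its near side, centred at x = -55 mm, top at z = 60 mm. Behind it, on a pedestal at x = +30, y = 0 mm, stands the load cell between two steel jaws (tops 51 mm above the table)
- bar_mid (a point): middle of the bar's exposed length, on its top; axes as the fixture. The bar is 26 mm wide (x) and exposed from y = -120 to +120 mm. Its one notch, 50 mm long in y, cuts through its whole width, open upward, ends upright; the notch's centre is anywhere from y = -50 to +50 mm (not told: feel or look for it). The key of the same steel fills its length, flat top 9 mm below the bar's top
- cap (a point): top centre of the left (+y) of two alike white caps that end the bar, 36 (x) x 60 (y) mm, tops 4 mm above the bar's top, centres 150 mm either side of its middle
- key (a joint): release key in the notch: 0 = up (its top 9 mm below the bar's top), grows as it is pressed straight down, in m, to a stop at 0.006. It resists with about 5 N of friction and stays where it is left; as it goes down the two jaws slide away from the load cell
- cell: the canister load cell held in the fixture: plain steel, 60 mm across, 49 mm high, standing between the jaws; only a bystander; origin at its underside centre
- adapter: steel ring 38 mm across, 22 mm high, standing on the fixture plate behind the bar; bystander; origin at its underside centre
- weight_small: small knobbed steel weight, 36 mm across, 51 mm high, standing on the fixture plate behind the bar; bystander; origin at its underside centre
- weight_big: large knobbed steel weight, 54 mm across, 78 mm high, on the table beside the fixture; bystander; origin at its underside centre
- s_cell: block-shaped aluminium load cell 26 x 62 x 76 mm high, on the table beside the fixture; bystander; origin at its underside centre
- mouse: black computer mouse 105 x 60 x 24 mm, on the table beside the fixture; bystander; origin at its underside centre
- driver: screwdriver with black handle, 160 mm long, lying on the table beside the fixture; bystander

How it is judged:
By the outcome, as a careful person would: the job done as asked, in the order asked, and still so for the second after the job is handed in, with the robot touching nothing.
It also fails if it takes over 48 s, if anything falls off the work surface, if the arm or the gripper's body presses on something with over 40 N, if the wrist force passes 120 N, or if a joint passes its speed limit or range.

### The arm

A 7-joint arm with a two-finger parallel gripper is mounted at the origin on the work surface. World frame = base frame: x ahead of the robot, y to its left, z up, the work surface at z = 0. Lengths are in m, angles in rad, forces in N, time in s.
With the tool pointing down it reaches from about 0.35 to 0.9 m from the base axis. Payload 8.1 kg.
Tool frame: the origin (TCP) lies between the finger pads, 19 mm behind the fingertips; this is the grasp point; z points along the fingers, y is the line along which they close (so a half turn about z gives the same grasp; the last joint's range is limited). The gripper opens to 85 mm and grips with 20 to 120 N. Pads are 22 mm wide; open, the fingers measure 114 mm over their backs; the gripper's body (76 mm by 85 mm) begins 54 mm behind the grasp point. The pads swing forward as they close: fully open they stand 13 mm farther back than shut.
Start: joints at [-1.289, 0.434, 0.025, 1.573, -0.012, 1.134, -0.075], TCP at [0.235, 0.579, 0.25] pointing down, gripper open.
Joint ranges: [-2.62, 2.62], [-0.44, 2.09], [-1.27, 1.32], [0.08, 2.57], [-1.32, 4.46], [0.12, 2], [-2.74, 2.74]. Speed limits (rad/s): [2.22, 2.22, 3.01, 3.01, 3.14, 3.14, 3.14].

### API

Orientations are given as a unit quaternion [x, y, z, w].
In Python, from rig import ctrl gives the robot as it stands.
- The arm moves only by the shell command python3 -m creep 'ROWS' [FORCE]. ROWS is JSON, a list of rows, each a list of 7 numbers: the turn, a rotation vector about the world's x, y, z in rad, then the shift along the world's x, y, z in cm, then the opening in per cent of the stroke, from 0 (shut) to 100 (fully open). In form: [[ax, ay, az, dx, dy, dz, gripper], ...]. A call has 1 to 12 rows; each row shifts and turns the commanded pose from where the row before left it; what a row does not reach is not made up. A row lasts 1/8 s, in which the tool goes at most 62.5 mm and 10.7 degrees, less where a joint would pass 70% of its speed; a pose out of reach is approached as far as the arm can. A call with a gripper value outside its range is refused whole. The fingers move at their own pace and stop on an object; FORCE is the grip in N (left out, the last holds). Time passes only in rows, so rows that do not move let the fingers close. It gives the time, the measured TCP pose, the force, the opening and the grip force at its end, in the units of the state.
- ctrl.sense(): the state, without advancing time (a new reading comes with each control period).
- ctrl.capture(name): name is "scene" or "side" or "wrist"; returns the picture (420x560x3 uint8, red, green, blue); there is no depth.
- ctrl.camera_params(name): a dict with "intrinsics" (3x3 intrinsics, pixels), "xyz" and "orientation" of the camera in the world. Camera axes: x right, y up, looking along -z (the intrinsics and any distortion apply to the point x, -y, -z); pixel columns grow to the right and rows downward; lengths in m; the calibration is good to about 2 mm. A picture is of the moment at which its call begins: read the wrist's pose just before it. camera_params takes no time and is no camera call; for the wrist camera it gives the pose at the moment of the call.
- ctrl.sign_off(): hands the job in; it is judged then, once.
The state is a dict: "time_s": time; "joint_positions": joint angles; "qd": joint speeds; "joint_torque": joint torques, N m; "position": TCP position; "eef_rot": TCP orientation; "ft_force": force on the tool from outside, world axes, zero at the start; "moment": the same for the moment, N m; "grip_width": finger opening in m; "finger_force": force on a finger pad.
Only numpy, scipy, OpenCV 4.12 (cv2) and the standard library are available. Lean on these libraries where they do the work, as an engineer would, in place of code of your own. Each camera call takes 0.05 s, during which the arm holds its last target. There are 200 camera calls.

## Working session

There is one attempt and no reset: what is moved stays moved. The work goes in short steps, Python scripts to look and compute and a shell command to move; the robot and the scene stay as the last step left them, time stands still between calls to the robot, and variables do not carry over. Pictures are saved under pics/ and viewed, at most 10 in all, crops included, and the job is handed in when it is done.

```bash
mkdir -p pics; python3 - <<'E'
from rig import ctrl
import cv2,numpy as np
s=ctrl.sense()
for k in("time_s","position","eef_rot","ft_force","grip_width"):print(k,s[k])
ims=[]
for n in("scene","side"):
    p=ctrl.camera_params(n);print(n,p)
    im=ctrl.capture(n);cv2.imwrite(f"pics/{n}0.png",im[:,:,::-1])
E
```

```text
time_s 0.0
position [0.23447112 0.57883329 0.24924288]
eef_rot [ 1.91252006e-01  9.81540655e-01 -7.77617109e-04 -8.94044206e-05]
ft_force [ 0.15888867 -1.15887816 -1.17043183]
grip_width 0.085133011729406
scene {'intrinsics': array([[451.74138868,   0.        , 279.31711643],
       [  0.        , 451.74138868, 214.94279316],
       [  0.        ,   0.        ,   1.        ]]), 'xyz': array([1.44797786, 0.13989725, 0.90840095]), 'orientation': array([0.26291957, 0.29284832, 0.70085641, 0.59490625])}
side {'intrinsics': array([[380.91328837,   0.        , 281.18630652],
       [  0.        , 380.91328837, 206.20307906],
       [  0.        ,   0.        ,   1.        ]]), 'xyz': array([0.4819663 , 0.63114591, 0.61096981]), 'orientation': array([-0.02653436,  0.4153444 ,  0.9070473 , -0.06364081])}
```

View pics/scene0.png

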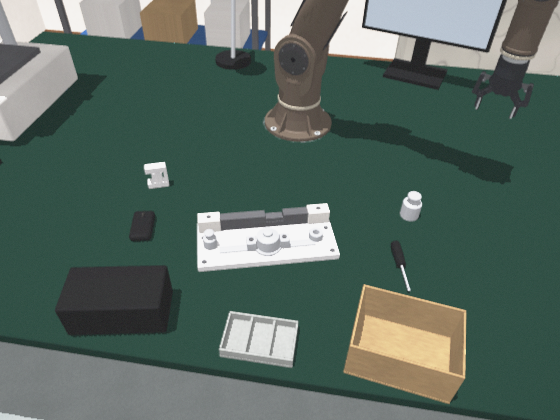

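View pics/side0.png

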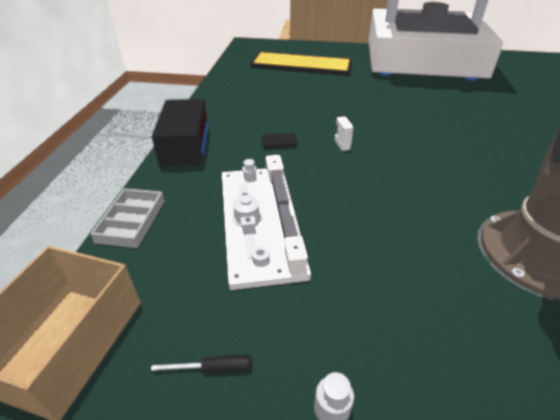

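The scene view shows the bar at about (220,220)–(308,213) with a darker recess near (274,217), and white caps at (209,222) and (318,212). The side view shows the left (+y) cap at (295,250) and the right one at (275,165). I'll zoom into both views.

```bash
python3 - <<'E'
import cv2,numpy as np
a=cv2.imread("pics/scene0.png")[195:275,185:345]; b=cv2.imread("pics/side0.png")[145:290,210:320]
cv2.imwrite("pics/c1.png",cv2.resize(a,None,fx=5,fy=5,interpolation=cv2.INTER_CUBIC))
cv2.imwrite("pics/c2.png",cv2.resize(b,None,fx=4,fy=4,interpolation=cv2.INTER_CUBIC))
E
```

```text
(no output)
```

View pics/c1.png

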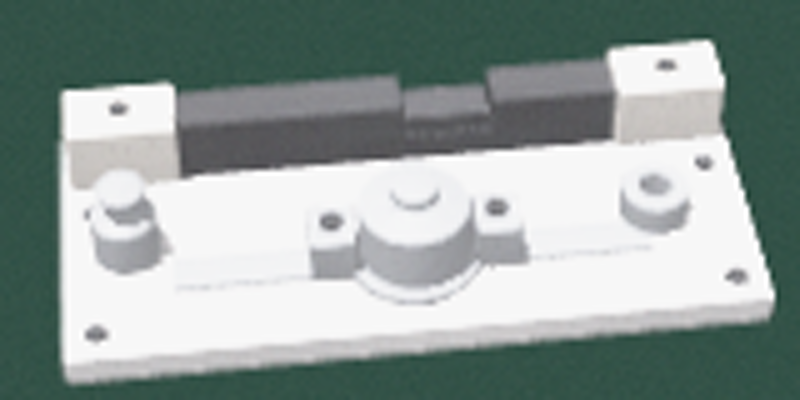

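View pics/c2.png

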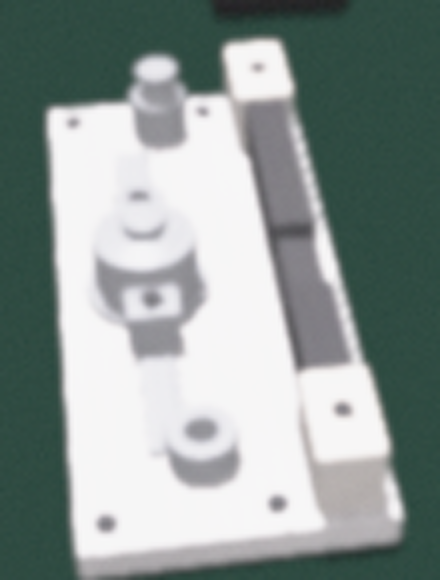

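Both crops show the caps' screw holes at their centres. In the scene view they are at px (318.2,208.0) and (208.6,216.8), and in the side view at (295.7,247.2) and (274.5,161.7). The notch's top edges in the scene view are near (265.2,210.6)/(282.6,208.6). I'll triangulate these.

```bash
cat > h.py <<'E'
from rig import ctrl
import numpy as np
from scipy.spatial.transform import Rotation as R
def ray(n,uv):
    p=ctrl.camera_params(n);d=np.linalg.solve(p["intrinsics"],[*uv,1.])
    d=R.from_quat(p["orientation"]).apply(d*[1,-1,-1]);return p["xyz"],d/np.linalg.norm(d)
def plane(n,uv,z):
    o,d=ray(n,uv);return o+d*(z-o[2])/d[2]
def tri(*obs):
    A=np.zeros((3,3));b=np.zeros(3);r=[ray(*o) for o in obs]
    for o,d in r:
        P=np.eye(3)-np.outer(d,d);A+=P;b+=P@o
    x=np.linalg.solve(A,b);return x,[np.linalg.norm(np.cross(x-o,d)) for o,d in r]
E
python3 - <<'E'
from h import *
np.set_printoptions(precision=4,suppress=True)
L,e=tri(("scene",(318.2,208)),("side",(295.7,247.2)));print("capL",L,e)
Rr,e=tri(("scene",(208.6,216.8)),("side",(274.5,161.7)));print("capR",Rr,e)
m=(L+Rr)/2;y=(L-Rr);print("len",np.linalg.norm(y),"mid",m,"yaw",np.degrees(np.arctan2(-y[0],y[1])))
u=y/np.linalg.norm(y);v=np.array([u[1],-u[0],0])
for uv in[(265,210.6),(265.6,214),(282.4,208.6),(283.4,212.4),(221,214),(307,207)]:
    p=plane("scene",uv,m[2]-.004);print(uv,p,(p-m)@u,(p-m)@v)
p=plane("side",(210+312/4,145+230/4),m[2]-.004);print(p,(p-m)@u,(p-m)@v)
E
```

```text
capL [0.5222 0.1211 0.0629] [np.float64(0.001140822385882609), np.float64(0.0011408223858827)]
capR [ 0.6079 -0.167   0.0619] [np.float64(0.0010155645221118286), np.float64(0.0010155645221119223)]
len 0.30056525069270423 mid [ 0.565  -0.023   0.0624] yaw 16.57209092645637
(265, 210.6) [ 0.5548 -0.0218  0.0584] 0.003995993177767557 -0.00947609994241977
(265.6, 214) [ 0.5679 -0.0178  0.0584] 0.00410837524587145 0.004201039109340824
(282.4, 208.6) [0.5384 0.0241 0.0584] 0.05271866670091183 -0.012085979784495314
(283.4, 212.4) [0.5531 0.0291 0.0584] 0.053313222903786144 0.003399968372753902
(221, 214) [ 0.5891 -0.1373  0.0584] -0.11644684384094078 -0.00954349757831486
(307, 207) [0.5199 0.0906 0.0584] 0.12168111729576526 -0.010844430239830468
[ 0.554  -0.0178  0.0584] 0.008087249981583566 -0.009147392042266366
```

Checks: cap spacing is 300.6 mm (expected 300), height 62–63 mm (expected 64), and yaw about 16.6°. The notch looks to run from about +4 to +53 mm along the bar. I'll move above the +y end, closing and turning on the way.

```bash
python3 -m creep '[[0,0,0.168,2.75,-4.65,0,0],[0,0,0.168,2.75,-4.65,0,0],[0,0,0.168,2.75,-4.65,0,0],[0,0,0.17,2.75,-4.65,0,0],[0,0,0,2.75,-4.65,0,0],[0,0,0,2.75,-4.65,0,0],[0,0,0,2.75,-4.65,0,0],[0,0,0,2.75,-4.65,0,0],[0,0,0,2.75,-4.65,0,0],[0,0,0,2.75,-4.65,0,0],[0,0,0,2.8,-4.6,0,0],[0,0,0,0,0,0,0]]' 20
python3 - <<'E'
from h import *
import cv2
from scipy.spatial.transform import Rotation as R
np.set_printoptions(precision=4,suppress=True)
s=ctrl.sense();print(s["position"],R.from_quat(s["eef_rot"]).as_matrix()[:,1],s["ft_force"],s["grip_width"])
u=np.array([-.2852,.9585,0]);m=np.array([.565,-.023,0.0624]);v=np.array([.9585,.2852,0])
im=ctrl.capture("wrist");cv2.imwrite("pics/w1.png",im[:,:,::-1]);p=ctrl.camera_params("wrist");print(p["xyz"])
Ri=R.from_quat(p["orientation"]).inv()
for n,q in dict(capL=m+.15*u,n0=m+.004*u,n1=m+.053*u,mid=m).items():
    c=Ri.apply(q-p["xyz"])*[1,-1,-1];w=p["intrinsics"]@c;print(n,w[:2]/w[2])
E
```

```text
time_s: 1.6
position: [0.5391, 0.0633, 0.2497]
eef_rot: [-0.14, 0.99, -0.001, -0.0]
ft_force: [-0.8, 0.5, 0.3]
grip_width: -0.0
finger_force: 0.0
[0.5391 0.0633 0.2497] [-0.2779  0.9606 -0.0022] [-0.7814  0.4791  0.3051] -1.5788322012154295e-05
[0.4581 0.0435 0.3738]
capL [334.0656 191.2762]
n0 [182.7441 191.9486]
n1 [233.5087 191.723 ]
mid [178.601 191.967]
```

View pics/w1.png

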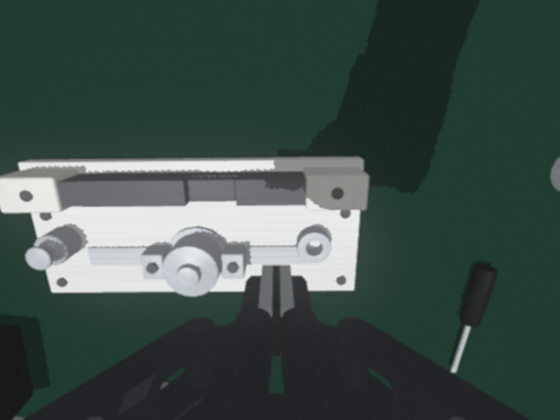

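The wrist view agrees within about 3 mm: left cap hole at (337,193), right cap at (25,196), and notch edges at columns ≈187 and 235. The tool y axis is parallel to the bar. I'll descend over the +y end.

```bash
python3 -m creep '[[0,0,0,0,0.5,-5,0],[0,0,0,0,0,-5,0],[0,0,0,0,0,-4,0],[0,0,0,0,0,-2,0],[0,0,0,0,0,0,0],[0,0,0,0,0,0,0]]'
```

```text
time_s: 2.4
position: [0.5379, 0.0742, 0.0909]
eef_rot: [-0.145, 0.989, 0.0, 0.0]
ft_force: [0.3, 0.1, 0.6]
grip_width: 0.0001
finger_force: 0.0
```

```bash
python3 -m creep '[[0,0,0,0,0,-0.3,0],[0,0,0,0,0,-0.2,0],[0,0,0,0,0,0,0]]'
```

```text
time_s: 2.78
position: [0.5377, 0.0733, 0.0852]
eef_rot: [-0.144, 0.99, 0.0, 0.0]
ft_force: [-0.5, 0.2, 0.3]
grip_width: -0.0001
finger_force: 0.0
```

```bash
python3 -m creep '[[0,0,0,0.1,-0.4,-0.2,0],[0,0,0,0,0,-0.2,0],[0,0,0,0,0,0,0]]'
```

```text
time_s: 3.15
position: [0.5385, 0.0692, 0.0808]
eef_rot: [-0.144, 0.99, -0.0, -0.0]
ft_force: [0.2, -0.0, 0.8]
grip_width: 0.0002
finger_force: 0.0
```

```bash
python3 -m creep '[[0,0,0,0,0,-0.1,0],[0,0,0,0,0,0,0]]'
```

```text
time_s: 3.4
position: [0.5386, 0.0693, 0.08]
eef_rot: [-0.144, 0.99, 0.0, -0.0]
ft_force: [-0.4, -0.5, -1.1]
grip_width: -0.0
finger_force: 0.0
```

```bash
python3 -m creep '[[0,0,0,0,0,-0.1,0],[0,0,0,0,0,0,0]]'
```

```text
time_s: 3.65
position: [0.5386, 0.0693, 0.079]
eef_rot: [-0.144, 0.99, 0.0, -0.0]
ft_force: [-0.0, -0.9, 0.5]
grip_width: 0.0
finger_force: 0.0
```

```bash
python3 -m creep '[[0,0,0,0,0,-0.1,0],[0,0,0,0,0,0,0]]'
```

```text
time_s: 3.9
position: [0.5387, 0.0693, 0.0788]
eef_rot: [-0.144, 0.99, 0.0, 0.0]
ft_force: [-3.0, -0.5, 11.0]
grip_width: 0.0002
finger_force: 5.5
```

Contact on the bar at 11 N with TCP z = 0.0788, which matches a top of 60 mm. I'll ease off slightly and sweep toward −y.

```bash
python3 -m creep '[[0,0,0,0,0,0.04,0],[0,0,0,0.11,-0.38,0,0],[0,0,0,0.11,-0.38,0,0],[0,0,0,0.11,-0.38,0,0],[0,0,0,0.11,-0.38,0,0]]'
```

```text
time_s: 4.53
position: [0.5435, 0.0552, 0.0789]
eef_rot: [-0.145, 0.99, 0.001, 0.001]
ft_force: [-0.7, 3.0, 5.0]
grip_width: -0.0004
finger_force: 2.5
```

```bash
python3 -m creep '[[0,0,0,0.11,-0.38,0,0],[0,0,0,0.11,-0.38,0,0],[0,0,0,0.11,-0.38,0,0],[0,0,0,0.11,-0.38,0,0]]'
```

```text
time_s: 5.03
position: [0.5479, 0.04, 0.0788]
eef_rot: [-0.145, 0.989, 0.001, 0.001]
ft_force: [-1.7, 4.1, 5.3]
grip_width: -0.0003
finger_force: 2.6
```

```bash
python3 -m creep '[[0,0,0,0.11,-0.38,0,0],[0,0,0,0.11,-0.38,0,0],[0,0,0,0.11,-0.38,0,0],[0,0,0,0.11,-0.38,0,0]]'
```

```text
time_s: 5.52
position: [0.5523, 0.0248, 0.0788]
eef_rot: [-0.145, 0.989, 0.001, 0.001]
ft_force: [-0.8, 3.1, 4.4]
grip_width: 0.0002
finger_force: 2.4
```

```bash
python3 -m creep '[[0,0,0,0.11,-0.38,0,0],[0,0,0,0.06,-0.19,0,0]]'
```

```text
time_s: 5.78
position: [0.5537, 0.0179, 0.0785]
eef_rot: [-0.144, 0.99, 0.0, 0.0]
ft_force: [0.5, 0.3, 0.6]
grip_width: -0.0003
finger_force: 0.0
```

```bash
python3 -m creep '[[0,0,0,0.11,-0.38,0,0],[0,0,0,0,0,0,0]]'
```

```text
time_s: 6.02
position: [0.5545, 0.0133, 0.0782]
eef_rot: [-0.144, 0.99, -0.0, -0.0]
ft_force: [-0.1, -0.7, 0.0]
grip_width: 0.0003
finger_force: 0.0
```

Force fell to zero and the tip dropped at y≈0.02, where the images put the notch. I'll centre in it and go down gently.

```bash
python3 -m creep '[[0,0,0,0.1,-0.34,0,0],[0,0,0,0.1,-0.34,0,0],[0,0,0,0,0,0,0],[0,0,0,0,0,-0.2,0],[0,0,0,0,0,-0.2,0],[0,0,0,0,0,-0.2,0],[0,0,0,0,0,0,0]]'
```

```text
time_s: 6.9
position: [0.5565, 0.0075, 0.0722]
eef_rot: [-0.144, 0.99, 0.0, -0.0]
ft_force: [0.2, 0.3, 0.3]
grip_width: 0.0001
finger_force: 0.0
```

```bash
python3 -m creep '[[0,0,0,0,0,-0.1,0],[0,0,0,0,0,-0.1,0],[0,0,0,0,0,-0.1,0],[0,0,0,0,0,0,0]]'
```

```text
time_s: 7.4
position: [0.5567, 0.0074, 0.0695]
eef_rot: [-0.144, 0.99, 0.0, 0.0]
ft_force: [-0.2, -0.3, 1.1]
grip_width: -0.0
finger_force: 0.8
```

```bash
python3 -m creep '[[0,0,0,0,0,-0.1,0],[0,0,0,0,0,-0.1,0],[0,0,0,0,0,-0.1,0],[0,0,0,0,0,0,0]]'
```

```text
time_s: 7.9
position: [0.5567, 0.0074, 0.0663]
eef_rot: [-0.144, 0.99, 0.0, 0.0]
ft_force: [-0.0, 0.5, 3.8]
grip_width: -0.0001
finger_force: 1.5
```

```bash
python3 -m creep '[[0,0,0,0,0,-0.1,0],[0,0,0,0,0,-0.1,0],[0,0,0,0,0,-0.1,0],[0,0,0,0,0,0,0]]'
```

```text
time_s: 8.4
position: [0.5567, 0.0074, 0.0638]
eef_rot: [-0.144, 0.99, 0.0, 0.0]
ft_force: [-2.0, 0.6, 10.0]
grip_width: -0.0001
finger_force: 4.8
```

```bash
python3 -m creep '[[0,0,0,0,0,-0.07,0],[0,0,0,0,0,0,0],[0,0,0,0,0,0,0]]'
```

```text
time_s: 8.78
position: [0.5567, 0.0074, 0.0637]
eef_rot: [-0.144, 0.99, 0.0, 0.0]
ft_force: [-5.7, -0.6, 18.6]
grip_width: 0.0
finger_force: 8.9
```

The key is on its stop: 18.6 N with no further travel, 6 mm in all. I'll lift straight up, clear the fixture and look.

```bash
python3 -m creep '[[0,0,0,0,0,0.3,0],[0,0,0,0,0,0.5,0],[0,0,0,0,0,1,0],[0,0,0,0,0,3,0],[0,0,0,0,0,5,0],[0,0,0,0,0,5,0],[0,0,0,-2,3,2,0],[0,0,0,-2,3,0,0],[0,0,0,-2,3,0,0],[0,0,0,-2,3,0,0],[0,0,0,0,0,0,0],[0,0,0,0,0,0,0]]'
python3 - <<'E'
from h import *
import cv2
r=lambda a:cv2.resize(a,None,fx=5,fy=5,interpolation=cv2.INTER_CUBIC)[:300]
a=cv2.imread("pics/scene0.png")[205:265,185:345]
b=ctrl.capture("scene")[205:265,185:345,::-1]
cv2.imwrite("pics/cmp.png",np.vstack([r(a),r(b)]))
E
```

```text
time_s: 10.28
position: [0.4769, 0.1269, 0.2311]
eef_rot: [-0.144, 0.99, -0.0, 0.0]
ft_force: [0.3, -0.1, 0.5]
grip_width: -0.0005
finger_force: 0.0
```

View pics/cmp.png

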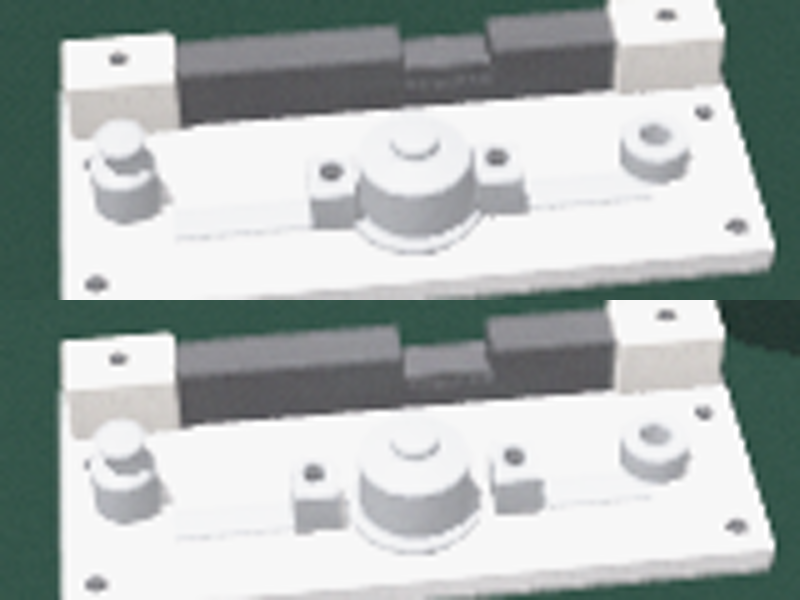

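Compared with before, the key sits lower in its notch. The jaws have slid clear of the cell on both sides: the left jaw's hole moved from (331,171) to (313,472−300) and the right's from (497,157) to (515,457−300). The cell, ring and small weight have not moved.

```bash
python3 -c "from rig import ctrl; print(ctrl.sign_off())"
```

```text
the job is handed in; nothing more can be done
None
```

Job handed in at about 10.3 s: I found the notch by sweeping the bar from its +y end and pressed the key 6 mm to its stop (18.6 N at most). The jaws opened, nothing on the fixture was disturbed, and the arm is clear.

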